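# Slide the specimen tray onto the middle runners

## Task

The staining jar stands in the way in front of the tray rack: first set it down upright on the table, to the left or right, clear of the strip that runs straight out in front of the rack. Then slide the slide tray, handle outwards, onto the middle one of the rack's three pairs of runners until it is fully home against the back, and let go of it. Leave the petri dish and the timer alone.

Things in the scene. Friction and masses are not known exactly. Their poses are not given: they have to be found in the camera images.
- rack: Foot of the fixed tray rack: grey plate 116 x 176 x 10 mm, two steel posts 184 mm high near its back corners, 76 mm left and right of the middle line. Origin on the table under the middle of the rack; x points from the open mouth into the rack, y left, z up. The strip in front of the rack (toward -x) is as wide as the rack, knobs aside: 90 mm each side of the middle line.
- mouth (a point): Middle of the rack's mouth, at the height of the tops of the middle runners; axes as rack. The aluminium carriage, clamped firmly on the posts at a height that varies by 30 mm, has two side panels with 116 mm between them, from 48 mm below to 50 mm above this point, a back plate that stops the tray, and three pairs of ledges (runners), 12 mm wide, 4 thick, 34 apart in height.
- mid_home (a point): Where the tray's origin lies when the tray is fully home on the middle runners: midway between them, level with their top faces, 53 mm inside the mouth, 68 to 98 mm over the table. Axes as rack. The tray's back edge is then 1 mm short of the back plate. Lower and upper runners lie 34 mm below and above. 30 mm free height over each pair of runners below the next.
- tray: Loose flat steel tray, about 0.2 kg, with three glass slides fixed on it: plate 100 (x) x 110 (y) x 4 mm, lips up to z = 9 mm at both sides and front. Origin: centre of the underside, z up. At its front (-x) a black upright fin handle, 14 mm wide (y), z = 2 to 30 mm, from x = -49 to -109 mm at y = 0. Enters the rack +x first, its x along the rack's x, with 3 mm play each side.
- jar: Loose rectangular glass staining jar, fixed lid, violet contents, 50 (x) x 58 (y) x 104 mm high, about 0.24 kg; body 46 x 54 mm up to z = 83 mm, lid 48 x 56 mm above, foot 50 x 58 mm, 6 mm high. Origin: centre of the underside, z up. Stands on the table before the rack's mouth, its 50 mm side roughly across the strip.
- dish: Clear covered petri dish, 59 mm across and 14 mm high, a bystander on the table; origin at the centre of its underside.
- timer: White digital timer, 62 x 62 x 20 mm, a bystander on the table; origin at the centre of its underside.

How it is judged:
By the outcome, as a careful person would: the job done as asked, in the order asked, and still so for the second after the job is handed in, with the robot touching nothing.
It also fails if it takes over 59 s, if anything falls off the work surface, if the arm or the gripper's body presses on something with over 40 N, if the wrist force passes 120 N, or if a joint passes its speed limit or range.

## Robot

A 6-joint arm with a two-finger parallel gripper is mounted at the origin on a cart in front of the work surface, level with it; the furniture and walls round the work are solid. World frame = base frame: x ahead of the robot, y to its left, z up, the work surface at z = 0. Lengths are in mm, angles in rad, forces in N, time in s.
With the tool pointing down it reaches from about 350 to 975 mm from the base axis. Payload 7.1 kg.
Tool frame: the origin (TCP) lies midway between the tips of the shut fingers; the grasp point (between the pads) lies pinch_z behind it (pinch_z is the distance from the TCP to the grasp point, in mm); z points along the fingers, y is the line along which they close (so a half turn about z gives the same grasp; the last joint's range is limited). The gripper opens to 88 mm and grips with 3 to 60 N. Pads are 20 mm wide; open, the fingers measure 115 mm over their backs; the gripper's body (75 mm by 178 mm) begins 61 mm behind the grasp point.
Start: joints at [1.189, 0.423, 1.63, -0, 1.089, -0.019], TCP at [221.776, 584.311, 200.375] pointing down, gripper open.
Joint ranges: [-3, 3], [-0.9, 2.11], [0.09, 2.58], [-1.31, 4.45], [0.11, 2.69], [-2.54, 2.54]. Speed limits (rad/s): [2.39, 2.39, 3.01, 3.14, 3.14, 3.14].

## Interface

Orientations are given as a rotation vector (axis times angle).
In Python, from workcell import get_obs, get_image, close_job, pinch_z gives the robot as it stands.
- The arm moves only by the tool jog_arm, never from a script. Its argument "commands" is a list of rows, each a list of 3 entries, a list of its own where there are three numbers: the gripper command: -1 is shut, 1 is fully open, values between are in proportion, then the shift along the tool's x, y, z as a fraction of full scale, then the turn, a rotation vector about the tool's x, y, z as a fraction of full scale. In form: [[gripper, [tx, ty, tz], [rx, ry, rz]], ...]. A call has 1 to 10 rows; each row shifts and turns the commanded pose from where the row before left it, along the tool's axes as they then stand; what a row does not reach is not made up. Full scale, the value 1, is 0.1 m for a shift and 45 degrees for a turn. A row lasts 1/10 s, in which the tool goes at most 50 mm and 8.59 degrees, less where a joint would pass 70% of its speed; a pose out of reach is approached as far as the arm can. A call with a number of a shift or a turn outside -1 to 1 is refused whole. A call with a gripper value outside its range is refused whole. The fingers move at their own pace and stop on an object; the grip force is fixed at half the most. Time passes only in rows, so rows that do not move let the fingers close. It gives the time, the measured TCP pose, the force, the opening and the grip force at its end, in the units of the state.
- get_obs(): the state, without advancing time (a new reading comes with each control period).
- get_image(name): name is "scene" or "top" or "wrist"; returns a dict with "image" (384x512x3 uint8, blue, green, red), "z_map" (384x512 float32, mm along the optical axis (not along the pixel's ray), 0 where there is no reading), "intrinsics" (3x3 intrinsics, pixels), "eye" and "orientation" of the camera in the world; the wrist camera has in their place "mount" (4x4, takes a point from camera to tool coordinates, whose origin is the TCP and whose axes are the flange's). Camera axes: x right, y down, z forward; pixel columns grow to the right and rows downward; lengths in mm; the calibration is good to about 2 mm. A picture is of the moment at which its call begins: read the wrist's pose just before it.
- close_job(): hands the job in; it is judged then, once.
The state is a dict: "t": time; "qpos": joint angles; "qvel": joint speeds; "joint_torque": joint torques, N m; "ee_pos": TCP position; "orientation": TCP orientation; "ft_force": force on the tool from outside, world axes, zero at the start; "moment": the same for the moment, N m; "width": finger opening in mm; "grasp_force": force on a finger pad.
Only numpy, scipy, OpenCV 4.12 (cv2) and the standard library are available. Lean on these libraries where they do the work, as an engineer would, in place of code of your own. Each camera call takes 0.05 s, during which the arm holds its last target. There are 200 camera calls.

## Working session

There is one attempt and no reset: what is moved stays moved. The work goes in short steps, Python scripts to look and compute and a tool call to move; the robot and the scene stay as the last step left them, time stands still between calls to the robot, and variables do not carry over. Pictures are saved under pics/ and viewed, at most 11 in all, crops included, and the job is handed in when it is done.

Besides the shell and the picture viewer there is one more tool, called after "Call:" in YAML: its name, and indented under it one key for each argument. jog_arm: Moves the arm, as the interface text tells. Its arguments: {"type":"object","properties":{"commands":{"type":"array","items":{"type":"array"}}},"required":["commands"]}

```bash
ls; mkdir -p pics; cat > h.py <<'E'
import numpy as np, cv2
from workcell import get_obs, get_image, close_job, pinch_z
from scipy.spatial.transform import Rotation as R
def rot(o):
    o=np.array(o,float)
    return o if o.shape==(3,3) else (R.from_rotvec(o).as_matrix() if o.size==3 else R.from_quat(o).as_matrix())
def cloud(name):
    ob=get_obs(); d=get_image(name); z=d["z_map"]; K=np.array(d["intrinsics"])
    v,u=np.mgrid[:z.shape[0],:z.shape[1]]
    P=np.stack([(u-K[0,2])*z/K[0,0],(v-K[1,2])*z/K[1,1],z],-1)
    if "mount" in d:
        M=np.array(d["mount"]); P=P@M[:3,:3].T+M[:3,3]
        P=P@rot(ob["orientation"]).T+np.array(ob["ee_pos"])
    else: P=P@rot(d["orientation"]).T+np.array(d["eye"])
    P[z<=0]=np.nan
    return d["image"],P,d
E
python3 - <<'E'
from h import *
print(get_obs(),pinch_z)
for n in ["scene","top"]:
    im,P,d=cloud(n); np.save(n+".npy",P); cv2.imwrite(f"pics/{n}.png",im); print(n,d["eye"],d["orientation"])
E
```

```text
pics
{'t': 0.0, 'qpos': array([ 1.18899591e+00,  4.23853464e-01,  1.63069600e+00, -4.59595366e-06,
        1.08860323e+00, -1.89902239e-02]), 'qvel': array([ 0.0012679 ,  0.00029884, -0.00148076,  0.00070224, -0.00016979,
       -0.0008357 ]), 'joint_torque': array([-1.47120016e-03, -5.44619715e+01, -2.73673242e+01,  6.43420452e-02,
        2.27762904e-02, -9.41701978e-05]), 'ee_pos': array([221.56215023, 583.76823721, 199.59149175]), 'orientation': array([-5.66721588e-01, -3.08974097e+00,  2.40250067e-03]), 'ft_force': array([ 0.44364699,  0.06784297, -0.73925937]), 'moment': array([-0.0064728 , -0.00398781,  0.05144087]), 'grasp_force': 0.0, 'width': 87.56669493314094} 18.700000000000003
scene [ 232.66846949 -372.52832728  719.85748714] [-2.38801644  0.62072464 -0.21230022]
top [322.38034174  76.12644283 977.3889897 ] [-2.16967341  2.04856845 -0.22214281]
```

View pics/scene.png

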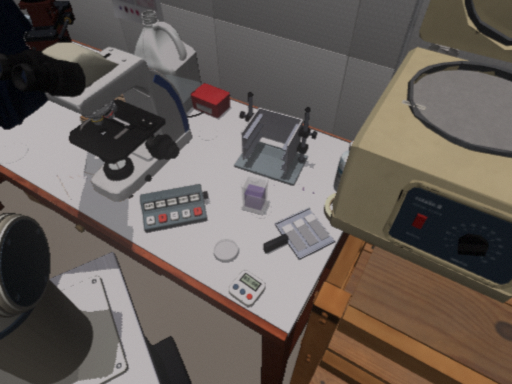

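View pics/top.png

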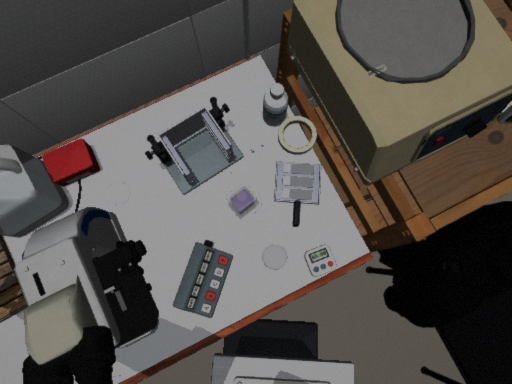

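The scene picture shows the rack at (275,145), the jar at (255,195), the tray at (305,232) with its handle at (275,243), the dish at (226,250) and the timer at (247,288). In the top picture these are the rack at (202,150), jar (242,201), tray (298,183), handle (297,213), dish (275,257) and timer (320,261). Next I'll measure them.

```bash
python3 - <<'E'
from h import *
np.set_printoptions(precision=1,suppress=True)
P=np.load("top.npy")
for n,(u,v) in dict(rackfloor=(212,155),jar=(242,201),tray=(290,180),handle=(297,213),handle_tip=(296,222),dish=(275,257),timer=(320,261),table=(250,250),table2=(330,230),knobR=(218,110),knobL=(155,150),bottle=(276,100),ring=(298,135),remote=(205,280)).items():
    print(n,np.nanmedian(P[v-1:v+2,u-1:u+2].reshape(-1,3),0))
# orthographic maps from both clouds: 1mm/px, height coloured
for k in ["top","scene"]:
    P=np.load(k+".npy"); im=cv2.imread(f"pics/{k}.png")
    q=P.reshape(-1,3); ok=np.isfinite(q[:,0]); q=q[ok]
    np.save(k+"_q.npy",np.c_[q,im.reshape(-1,3)[ok]])
    print(k,len(q))
    for lo,hi in [(-20,-3),(-3,3),(3,12),(12,35),(35,70),(70,110),(110,170),(170,230)]:
        s=q[(q[:,2]>lo)&(q[:,2]<hi)]; print(lo,hi,len(s),s.min(0)[:2] if len(s) else"",s.max(0)[:2] if len(s) else "")
E
```

```text
rackfloor [614.8 197.4  10.6]
jar [488.7 112.8  89.8]
tray [564.5   2.4   4.4]
handle [479.  -15.3  29.2]
handle_tip [457.6 -13.6  30. ]
dish [375.   30.7  12.8]
timer [371.4 -73.7  16.2]
table [388.7  90.2  -0.3]
table2 [447.2 -98.7   0.3]
knobR [684.8 178.1 125.6]
knobL [586.6 310.2 116.7]
bottle [717.5  50.1 121.8]
ring [682.7 -13.6  -1.4]
remote [313.4 188.   25.9]
top 195831
-20 -3 7556 [  68.5 -552.9] [937.3 673.6]
-3 3 41816 [  64.4 -534.8] [935.6 684.3]
3 12 7210 [  65.7 -532.6] [935.3 683.7]
12 35 7916 [  96.8 -527.1] [935.7 678.7]
35 70 6835 [ 163.5 -512.1] [937.3 645.8]
70 110 5380 [ 321.1 -227.7] [937.2 657. ]
110 170 9822 [ 181.5 -436.9] [949.6 654.6]
170 230 20046 [ 183.5 -448.4] [949.8 622.5]
scene 195803
-20 -3 5136 [ -61.6 -397. ] [ 853.4 1190.3]
-3 3 34956 [ -55.6 -264.2] [ 857.7 1196.1]
3 12 6748 [ -98.1 -264. ] [ 860.4 1213.8]
12 35 8061 [ -97.2 -264.1] [ 861.  1209.2]
35 70 8061 [ -50.7 -264.2] [ 867.4 1449.9]
70 110 6569 [ -50.2 -264.1] [ 869.8 1459.2]
110 170 10686 [ -45.  -396.9] [ 878.5 1199.1]
170 230 31805 [ -21.2 -440.1] [ 885.  1125.2]
```

```bash
python3 - <<'E'
from h import *
np.set_printoptions(precision=1,suppress=True)
def rect(s): 
    c,wh,a=cv2.minAreaRect(s[:,:2].astype(np.float32)); return np.round([*c,*wh,a],1)
for k in ["top","scene"]:
    q=np.load(k+"_q.npy"); p=q[:,:3]; col=q[:,3:]
    near=lambda c,r:np.hypot(p[:,0]-c[0],p[:,1]-c[1])<r
    print(k)
    print("plate",rect(p[near((620,205),130)&(p[:,2]>6)&(p[:,2]<14)]))
    m=near((489,113),55)
    print("jar",rect(p[m&(p[:,2]>86)&(p[:,2]<115)]),rect(p[m&(p[:,2]>6)&(p[:,2]<115)]),np.percentile(p[m&(p[:,2]>20)][:,2],[50,90,99]))
    m=near((560,-10),75)
    print("tray",rect(p[m&(p[:,2]>2.5)&(p[:,2]<14)]),np.percentile(p[m&(p[:,2]>2.5)][:,2],[5,50,95]))
    m=near((480,-15),60)&(p[:,2]>16)&(p[:,2]<36)
    print("handle",rect(p[m]),m.sum())
    print("dish",rect(p[near((375,30),45)&(p[:,2]>5)]), "timer",rect(p[near((371,-73),60)&(p[:,2]>6)]))
    # rack frame histogram
    a=np.radians(36.7); c=np.array([620,205]); X=(p[:,:2]-c)@np.array([[np.cos(a),-np.sin(a)],[np.sin(a),np.cos(a)]])
    m=(abs(X[:,0])<90)&(abs(X[:,1])<110)&(p[:,2]>15)&(p[:,2]<230)
    h,e=np.histogram(p[m,2],bins=np.arange(15,235,5)); print(dict(zip(e[:-1].astype(int),h)))
    np.save(k+"_r.npy",np.c_[X,p[:,2]][m])
E
```

```text
top
plate [610.9 224.4 116.7 175.6  37.1]
jar [498.7 115.   48.3  56.1  41.6] [498.1 115.2  49.1  56.8  42.1] [ 90.  101.8 104.3]
tray [562.  -10.8 145.3 144.9  69.5] [  3.    7.  365.5]
handle [480.3 -14.3  14.6  59.2  89.2] 163
dish [376.2  31.9  58.   58.4   3.4] timer [373.9 -74.4  61.8  62.   24.2]
{np.int64(15): np.int64(22), np.int64(20): np.int64(6), np.int64(25): np.int64(2), np.int64(30): np.int64(4), np.int64(35): np.int64(24), np.int64(40): np.int64(37), np.int64(45): np.int64(121), np.int64(50): np.int64(55), np.int64(55): np.int64(65), np.int64(60): np.int64(111), np.int64(65): np.int64(48), np.int64(70): np.int64(38), np.int64(75): np.int64(57), np.int64(80): np.int64(135), np.int64(85): np.int64(41), np.int64(90): np.int64(41), np.int64(95): np.int64(34), np.int64(100): np.int64(39), np.int64(105): np.int64(71), np.int64(110): np.int64(197), np.int64(115): np.int64(625), np.int64(120): np.int64(79), np.int64(125): np.int64(91), np.int64(130): np.int64(266), np.int64(135): np.int64(17), np.int64(140): np.int64(10), np.int64(145): np.int64(12), np.int64(150): np.int64(1
[... 1259 characters left out ...]
t64(90), np.int64(110): np.int64(175), np.int64(115): np.int64(370), np.int64(120): np.int64(125), np.int64(125): np.int64(129), np.int64(130): np.int64(179), np.int64(135): np.int64(17), np.int64(140): np.int64(14), np.int64(145): np.int64(15), np.int64(150): np.int64(14), np.int64(155): np.int64(13), np.int64(160): np.int64(19), np.int64(165): np.int64(14), np.int64(170): np.int64(15), np.int64(175): np.int64(12), np.int64(180): np.int64(44), np.int64(185): np.int64(2), np.int64(190): np.int64(0), np.int64(195): np.int64(0), np.int64(200): np.int64(0), np.int64(205): np.int64(0), np.int64(210): np.int64(0), np.int64(215): np.int64(0), np.int64(220): np.int64(0), np.int64(225): np.int64(0)}
```

```bash
python3 - <<'E'
from h import *
np.set_printoptions(precision=1,suppress=True)
ob=get_obs(); Rt=rot(ob["orientation"]); print(Rt)
im,P,d=cloud("wrist"); print(d["mount"])
out=[im]
for k in ["top","scene"]:
    im2,P2,d2=cloud(k); K=np.array(d2["intrinsics"]); Rc=rot(d2["orientation"])
    for nm,p in dict(tcp=ob["ee_pos"],flange=ob["ee_pos"]-Rt[:,2]*180,base=[0,0,0],place=[430,270,0]).items():
        c=Rc.T@(np.array(p)-d2["eye"]); uv=K@c/c[2]; print(k,nm,uv[:2],c[2])
        if 0<uv[0]<512 and 0<uv[1]<384: cv2.circle(im2,tuple(int(t) for t in uv[:2]),4,(0,255,0),1)
    out.append(im2)
    for u,v in [(60,330),(70,365),(130,270),(100,230),(150,300),(40,220),(70,160)]: print(k,(u,v),P2[v,u])
    np.save("q_"+k,P2)
cv2.imwrite("pics/w1.png",cv2.resize(np.vstack([np.hstack(out[:2])]),(800,300)))
# heights max in the region left of rack
q=np.load("top_q.npy")
for x in range(200,640,40):
    print(x,[int(np.max(s)) if len(s:=q[(abs(q[:,0]-x)<20)&(abs(q[:,1]-y)<20)][:,2]) else -1 for y in range(80,620,40)])
E
```

```text
[[-0.9  0.4 -0. ]
 [ 0.4  0.9 -0. ]
 [ 0.  -0.  -1. ]]
[[  -0.    -1.    -0.2   65.9]
 [   1.    -0.    -0.    -0.1]
 [   0.    -0.2    1.  -183.4]
 [   0.     0.     0.     1. ]]
top tcp [-27.6 319.2] 742.9224103740144
top flange [-115.3  331.7] 566.9213280107479
top base [280.7 432.3] 887.9172146776652
top place [176.2 228.3] 979.5998895544417
top (60, 330) [236.9 344.1 375.2]
top (70, 365) [193.1 320.9 380.7]
top (130, 270) [325.4 313.6 183.4]
top (100, 230) [401.4 394.5 148.5]
top (150, 300) [271.8 272.1 172.6]
top (40, 220) [427.2 578.9  36.7]
top (70, 160) [570.1 523.6  53.4]
scene tcp [72.7 74. ] 931.5264988533486
scene flange [40.3  1.1] 792.415475523884
scene base [ 57.6 346.1] 693.9979100680725
scene place [204.7 175. ] 974.3358065256426
scene (60, 330) [ 52.4 -47.5 138.1]
scene (70, 365) [ 26.1 -64.7  39.6]
scene (130, 270) [ 103.4  578.  -757.8]
scene (100, 230) [137.6 230.6  -1. ]
scene (150, 300) [ 136.9  396.1 -756.4]
scene (40, 220) [-212.8 1074.8 -759.8]
scene (70, 160) [121.8 509.9  -0.8]
200 [1, 4, 4, 6, 4, 391, 386, 381, 376, -1, -1, -1, -1, 23]
240 [3, 4, 28, 40, 173, 376, 379, 379, 377, 333, -1, -1, -1, 25]
280 [4, 4, 30, 44, 46, 174, 372, 371, 359, 311, -1, -1, -1, 25]
320 [4, 3, 30, 47, 46, 174, 303, 333, 311, 312, 305, -1, -1, -1]
360 [11, 24, 34, 49, 46, 4, 185, 310, 309, 307, 272, -1, -1, -1]
400 [5, 3, 34, 46, 5, 4, 77, 84, 272, 258, 233, 192, -1, 162]
440 [4, 4, 4, 5, 4, 4, 5, 4, 219, 215, -1, 160, 196, 193]
480 [93, 106, 92, 5, 3, 4, 4, 3, 4, 4, 4, 165, 192, 194]
520 [92, 104, 90, 4, 134, 14, 5, 4, 5, 5, 4, 59, 223, 182]
560 [4, 4, 12, 13, 134, 134, 121, 5, 4, 5, 59, 60, 142, 174]
600 [5, 11, 134, 13, 15, 184, 185, 4, 4, 3, 58, 59, 59, 226]
```

View pics/w1.png

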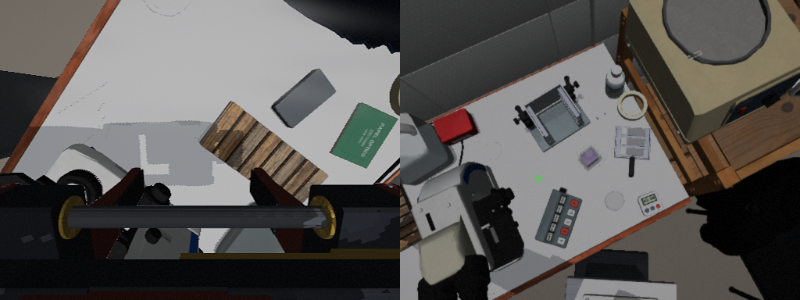

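The wrist picture shows the gripper beyond the microscope. In the top image the microscope spans roughly (20..160, 200..384) and is up to 390 mm high, so I must go over it. The green mark at (176,228) is free table for the jar. I'll lift first.

Call:
jog_arm:
  commands:
    - [1,[0,0,-0.3],[0,0,0]]
    - [1,[0,0,-0.45],[0,0,0]]
    - [1,[0,0,-0.45],[0,0,0]]
    - [1,[0,0,-0.45],[0,0,0]]
    - [1,[0,0,-0.45],[0,0,0]]
    - [1,[0,0,-0.45],[0,0,0]]
    - [1,[0,0,-0.3],[0,0,0.19]]
    - [1,[0,0,0],[0,0,0.19]]
    - [1,[0,0,0],[0,0,0.19]]
    - [1,[0,0,0],[0,0,0.19]]

```text
t: 1.25
ee_pos: [221.7, 584.2, 485.5]
orientation: [-1.459, -2.782, -0.0]
ft_force: [-0.3, -0.1, -0.2]
width: 87.8
grasp_force: 0.0
```

```bash
cat >> h.py <<'E'
def go(x,y,z,head):
    """offsets from current measured pose to target TCP/heading of tool y (deg), in tool units"""
    ob=get_obs(); Rt=rot(ob["orientation"]); d=Rt.T@(np.array([x,y,z])-ob["ee_pos"])
    h=np.degrees(np.arctan2(Rt[1,1],Rt[0,1])); dz=(h-head+180)%360-180
    print("t %.2f"%ob["t"],"tcp",ob["ee_pos"].round(1),"head %.2f"%h,"tilt",Rt[:2,2].round(4),"shift units",(d/100).round(3),"turn units %.3f"%(dz/45),"F",ob["ft_force"].round(1),"w %.1f"%ob["width"],"q",ob["qpos"].round(2))
E
python3 -c "
from h import *
go(498.4,114,480,-48)"
```

```text
t 1.25 tcp [221.7 584.2 485.5] head 34.66 tilt [0.0001 0.0002] shift units [-5.441 -0.399  0.055] turn units 1.837 F [-0.3 -0.1 -0.2] w 87.8 q [1.19 0.24 1.25 0.   1.64 0.58]
```

Call:
jog_arm:
  commands:
    - [1,[-0.25,-0.03,0],[0,0,0]]
    - [1,[-0.4,-0.03,0],[0,0,0]]
    - [1,[-0.4,-0.03,0],[0,0,0]]
    - [1,[-0.4,-0.03,0],[0,0,0]]
    - [1,[-0.4,-0.03,0],[0,0,0]]
    - [1,[-0.4,-0.03,0],[0,0,0]]
    - [1,[-0.4,-0.03,0],[0,0,0]]
    - [1,[-0.4,-0.03,0],[0,0,0]]
    - [1,[-0.4,-0.03,0],[0,0,0]]
    - [1,[-0.4,-0.03,0],[0,0,0]]

```text
t: 2.25
ee_pos: [418.5, 250.2, 485.4]
orientation: [1.45, 2.787, 0.0]
ft_force: [0.1, 0.1, -0.9]
width: 87.4
grasp_force: 0.0
```

Call:
jog_arm:
  commands:
    - [1,[-0.4,-0.03,0],[0,0,0]]
    - [1,[-0.4,-0.03,0],[0,0,0]]
    - [1,[-0.4,-0.03,0],[0,0,0]]
    - [1,[-0.39,-0.01,0],[0,0,0]]
    - [1,[0,0,0.25],[0,0,0.19]]
    - [1,[0,0,0.3],[0,0,0.19]]
    - [1,[0,0,0.3],[0,0,0.19]]
    - [1,[0,0,0.3],[0,0,0.19]]
    - [1,[0,0,0.2],[0,0,0.19]]
    - [1,[0,0,0],[0,0,0.19]]

```text
t: 3.25
ee_pos: [499.2, 115.4, 347.0]
orientation: [-2.518, -1.875, 0.008]
ft_force: [0.4, -0.2, 0.1]
width: 88.1
grasp_force: 0.0
```

Call:
jog_arm:
  commands:
    - [1,[0,0,0],[0,0,0.19]]
    - [1,[0,0,0],[0,0,0.19]]
    - [1,[0,0,0],[0,0,0.19]]
    - [1,[0,0,0],[0,0,0.12]]
    - [1,[0,0,0],[0,0,0]]
    - [1,[0,0,0],[0,0,0]]

```text
t: 3.85
ee_pos: [501.0, 115.8, 350.3]
orientation: [-2.925, -1.147, 0.0]
ft_force: [0.0, 0.8, -0.2]
width: 87.7
grasp_force: 0.0
```

```bash
python3 - <<'E'
from h import *
np.set_printoptions(precision=1,suppress=True)
go(498.4,114,51,-48)
im,P,d=cloud("wrist"); cv2.imwrite("pics/w2.png",im); np.save("w2.npy",P)
p=P.reshape(-1,3); p=p[np.isfinite(p[:,0])]
def rect(s): 
    c,wh,a=cv2.minAreaRect(s[:,:2].astype(np.float32)); return np.round([*c,*wh,a],1)
m=np.hypot(p[:,0]-498,p[:,1]-114)<50
for lo,hi in [(86,112),(20,80),(95,112)]:
    s=p[m&(p[:,2]>lo)&(p[:,2]<hi)]; print(lo,len(s), rect(s) if len(s)>5 else "", np.percentile(s[:,2],[5,50,95]) if len(s) else "")
E
```

```text
t 3.85 tcp [501.  115.8 350.3] head -47.18 tilt [-0. -0.] shift units [-0. -0.  3.] turn units 0.018 F [ 0.   0.8 -0.2] w 87.7 q [0.2 0.1 1.7 0.  1.3 1. ]
86 932 [499.1 114.5  47.6  54.9  42. ] [ 88.2  89.7 102.6]
20 52 [514.6 129.7   1.8  47.6  42.4] [30.3 40.5 59.3]
95 140 [498.1 114.3  20.1  19.6  43.2] [100.9 102.2 103.7]
```

View pics/w2.png

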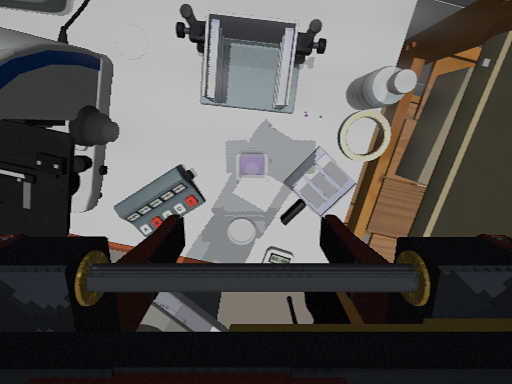

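The wrist picture shows the jar at (252,165), clear of other things, the rack at (250,60), and the tray at (320,180) with its handle at (293,211). I'll descend on the jar and measure the rack from this same picture.

Call:
jog_arm:
  commands:
    - [1,[-0.024,-0.003,0.25],[0,0,0.018]]
    - [1,[0,0,0.4],[0,0,0]]
    - [1,[0,0,0.4],[0,0,0]]
    - [1,[0,0,0.4],[0,0,0]]
    - [1,[0,0,0.4],[0,0,0]]
    - [1,[0,0,0.4],[0,0,0]]
    - [1,[0,0,0.4],[0,0,0]]
    - [1,[0,0,0.3],[0,0,0]]
    - [1,[0,0,0.1],[0,0,0]]
    - [1,[0,0,0],[0,0,0]]

```text
t: 4.9
ee_pos: [498.4, 114.2, 44.4]
orientation: [-2.933, -1.123, 0.004]
ft_force: [-0.4, 0.2, 0.5]
width: 87.5
grasp_force: 0.0
```

Call:
jog_arm:
  commands:
    - [-1,[0,0,0],[0,0,0]]
    - [-1,[0,0,0],[0,0,0]]
    - [-1,[0,0,0],[0,0,0]]
    - [-1,[0,0,0],[0,0,0]]
    - [-1,[0,0,0],[0,0,0]]
    - [-1,[0,0,0],[0,0,0]]
    - [-1,[0,0,0],[0,0,0]]

```text
t: 5.6
ee_pos: [499.7, 114.6, 46.2]
orientation: [2.934, 1.122, 0.002]
ft_force: [-2.1, 0.8, 6.9]
width: 54.8
grasp_force: 30.0
```

```bash
python3 - <<'E'
from h import *
np.set_printoptions(precision=1,suppress=True)
def rect(s): 
    c,wh,a=cv2.minAreaRect(s[:,:2].astype(np.float32)); return np.round([*c,*wh,a],2)
for k in ["w2","top","scene"]:
    p=np.load(k+".npy").reshape(-1,3); p=p[np.isfinite(p[:,0])]
    a=np.radians(37.1); c=np.array([611,224]); X=(p[:,:2]-c)@np.array([[np.cos(a),-np.sin(a)],[np.sin(a),np.cos(a)]])
    X=np.c_[X,p[:,2]]; m=(abs(X[:,0])<100)&(abs(X[:,1])<130); X=X[m]; np.save(k+"_rk.npy",X)
    pl=X[(X[:,2]>6)&(X[:,2]<14)&(abs(X[:,1])<92)]; print(k,"plate",len(pl),rect(pl), "z %.2f"%np.median(pl[:,2]))
    # panel top rims
    t=X[(X[:,2]>128)&(X[:,2]<140)&(abs(X[:,1])<75)]
    for s in (1,-1):
        u=t[t[:,1]*s>40]; 
        if len(u)>5: print(" rim",s,len(u),rect(u),"z",np.percentile(u[:,2],[10,50,90]))
    f=X[(X[:,2]>20)&(X[:,2]<130)&(abs(X[:,1])<57)&(abs(X[:,0])<45)]
    h,e=np.histogram(f[:,2],bins=np.arange(20,131,2)); print(" z:",[(int(b),int(n)) for b,n in zip(e,h) if n>30])
go(410,255,51,-48)
E
```

```text
w2 plate 4195 [  0.1   0.1 175.5 115.6  89.9] z 9.06
 rim 1 351 [  2.6  63.9  29.1 108.1  80.6] z [129.6 131.3 132.8]
 rim -1 334 [  2.6 -63.8 108.3  29.7   9.6] z [130.  131.3 132.7]
 z: [(46, 150), (48, 61), (80, 196), (82, 71), (112, 55), (114, 721), (116, 296)]
top plate 2274 [  0.2   0.4 175.6 116.7  90. ] z 9.79
 rim 1 114 [  3.3  63.9  29.1 107.   79.9] z [129.7 131.9 134.2]
 rim -1 122 [  3.1 -63.6 109.3  29.5   9.9] z [129.9 132.1 134.4]
 z: [(46, 31), (114, 147), (116, 172), (118, 47)]
scene plate 1509 [ -1.1  -1.9 176.3 119.4  89. ] z 9.66
 rim 1 85 [  2.   63.6  29.4 111.4  80.7] z [129.4 131.2 133.3]
 rim -1 79 [  0.1 -64.2 108.8  29.9  10.5] z [129.4 131.5 133.2]
 z: [(46, 58), (48, 47), (80, 52), (82, 62), (114, 76), (116, 92)]
t 5.60 tcp [499.7 114.6  46.2] head -48.14 tilt [0. 0.] shift units [ 0.3 -1.6 -0. ] turn units -0.003 F [-2.1  0.8  6.9] w 54.8 q [0.2 0.5 2.  0.  0.7 1. ]
```

Call:
jog_arm:
  commands:
    - [-1,[0,0,-0.1],[0,0,0]]
    - [-1,[0,0,-0.3],[0,0,0]]
    - [-1,[0,0,-0.2],[0,0,-0.18]]
    - [-1,[0,0,0],[0,0,-0.18]]
    - [-1,[0,0,0],[0,0,-0.18]]
    - [-1,[0,0,0],[0,0,-0.18]]
    - [-1,[0,0,0],[0,0,-0.18]]
    - [-1,[0,0,0],[0,0,-0.18]]
    - [-1,[0,0,0],[0,0,-0.18]]
    - [-1,[0,0,0],[0,0,-0.18]]

```text
t: 6.6
ee_pos: [498.8, 114.3, 105.7]
orientation: [-1.869, -2.525, 0.001]
ft_force: [-0.0, 0.6, -1.6]
width: 54.9
grasp_force: 30.0
```

Call:
jog_arm:
  commands:
    - [-1,[0,0,0],[0,0,-0.18]]
    - [-1,[0,0,0],[0,0,-0.18]]
    - [-1,[0,0,0],[0,0,-0.09]]
    - [-1,[0.2,0.1,0],[0,0,0]]
    - [-1,[0.3,0.15,0],[0,0,0]]
    - [-1,[0.3,0.15,0],[0,0,0]]
    - [-1,[0.3,0.15,0],[0,0,0]]
    - [-1,[0.3,0.1,0],[0,0,0]]
    - [-1,[0.1,0.04,0],[0,0,0]]
    - [-1,[0,0,0],[0,0,0]]

```text
t: 7.6
ee_pos: [463.8, 276.7, 105.5]
orientation: [1.401, 2.812, -0.0]
ft_force: [-0.1, 0.1, -2.2]
width: 54.8
grasp_force: 30.0
```

```bash
python3 - <<'E'
from h import *
go(464.8,276.4,46.5,37)
for k in ["w2","top"]:
    X=np.load(k+"_rk.npy")
    for nm,m in dict(rim=(X[:,2]>126)&(X[:,2]<134)&(abs(abs(X[:,1])-59)<4),up=(X[:,2]>112)&(X[:,2]<119)&(abs(abs(X[:,1])-52)<5)).items():
        for s in (1,-1):
            u=X[m&(X[:,1]*s>0)]
            if len(u)>3: print(k,nm,s,"x",np.percentile(u[:,0],[0,2,98,100]).round(1),"y",np.percentile(u[:,1],[2,50,98]).round(1), "slope", (np.polyfit(u[:,0],u[:,1],1)[0]*57.3).round(2))
    bk=X[(abs(X[:,1])<40)&(X[:,2]>60)&(X[:,2]<128)]; print(k,"back x",np.percentile(bk[:,0],[2,10,50,90]).round(1) if len(bk) else "")
E
```

```text
t 7.60 tcp [463.8 276.7 105.5] head 37.04 tilt [-0.0001 -0.0002] shift units [-0.009  0.007  0.59 ] turn units 0.001 F [-0.1  0.1 -2.2] w 54.8 q [ 0.52  0.43  1.88 -0.    0.83 -0.13]
w2 rim 1 x [-53.6 -51.3  52.5  54.2] y [57.1 59.4 61.8] slope -0.34
w2 rim -1 x [-53.9 -51.5  52.3  53.4] y [-62.  -59.6 -57. ] slope 0.09
w2 up 1 x [-53.3 -51.4  49.8  51.1] y [47.2 52.1 56.7] slope -0.01
w2 up -1 x [-53.9 -51.2  49.6  50.6] y [-56.8 -52.  -47.1] slope -0.05
w2 back x [49.7 49.9 50.3 50.7]
top rim 1 x [-52.6 -49.4  52.2  53.7] y [58.3 60.4 62.2] slope -0.2
top rim -1 x [-53.7 -52.7  52.6  54.2] y [-61.5 -59.1 -57.3] slope 0.15
top up 1 x [-53.3 -51.   48.6  51. ] y [47.2 52.1 56.8] slope 0.05
top up -1 x [-53.8 -51.8  49.2  51.4] y [-56.8 -52.2 -47.3] slope 0.02
top back x [49.4 49.9 50.7 51.6]
```

Call:
jog_arm:
  commands:
    - [-1,[0,0,0.2],[0,0,0]]
    - [-1,[0,0,0.2],[0,0,0]]
    - [-1,[0,0,0.1],[0,0,0]]
    - [-1,[0,0,0.06],[0,0,0]]
    - [-1,[0,0,0.03],[0,0,0]]
    - [-1,[0,0,0],[0,0,0]]
    - [-1,[0,0,0],[0,0,0]]

```text
t: 8.3
ee_pos: [464.8, 275.9, 46.9]
orientation: [1.404, 2.81, 0.001]
ft_force: [0.4, 0.6, -2.7]
width: 55.1
grasp_force: 30.0
```

```bash
python3 -c "
from h import *
go(464.8,276.4,46.5,37)"
```

```text
t 8.30 tcp [464.8 275.9  46.9] head 36.89 tilt [0.001  0.0006] shift units [0.004 0.003 0.004] turn units -0.002 F [ 0.4  0.6 -2.7] w 55.1 q [ 0.51  0.53  1.91  0.    0.7  -0.13]
```

Call:
jog_arm:
  commands:
    - [-1,[0,0,0.01],[0,0,0]]
    - [-1,[0,0,0],[0,0,0]]

```text
t: 8.5
ee_pos: [464.8, 276.0, 46.2]
orientation: [1.404, 2.81, 0.002]
ft_force: [-1.5, -1.0, 3.8]
width: 54.7
grasp_force: 30.0
```

Call:
jog_arm:
  commands:
    - [0.2,[0,0,0],[0,0,0]]
    - [1,[0,0,0],[0,0,0]]
    - [1,[0,0,0],[0,0,0]]
    - [1,[0,0,0],[0,0,0]]
    - [1,[0,0,0],[0,0,0]]
    - [1,[0,0,-0.15],[0,0,0]]
    - [1,[0,0,-0.4],[0,0,0]]
    - [1,[0,0,-0.4],[0,0,0]]
    - [1,[0,0,-0.4],[0,0,0]]
    - [1,[0,0,-0.4],[0,0,0]]

```text
t: 9.5
ee_pos: [464.0, 275.7, 221.9]
orientation: [-1.404, -2.81, 0.0]
ft_force: [1.2, -0.0, 0.8]
width: 87.7
grasp_force: 0.0
```

```bash
python3 - <<'E'
from h import *
np.set_printoptions(precision=1,suppress=True)
def rect(s): 
    c,wh,a=cv2.minAreaRect(s[:,:2].astype(np.float32)); return np.round([*c,*wh,a],2)
im,P,d=cloud("scene"); cv2.imwrite("pics/s3.png",im)
p=P.reshape(-1,3); p=p[np.isfinite(p[:,0])]
m=np.hypot(p[:,0]-465,p[:,1]-276)<50
print("jar",rect(p[m&(p[:,2]>84)&(p[:,2]<112)]),rect(p[m&(p[:,2]>15)&(p[:,2]<112)]))
im,P,d=cloud("top")
p=P.reshape(-1,3); p=p[np.isfinite(p[:,0])]
m=np.hypot(p[:,0]-465,p[:,1]-276)<50
print("jar",rect(p[m&(p[:,2]>84)&(p[:,2]<112)]))
q=np.load("w2.npy").reshape(-1,3);q=q[np.isfinite(q[:,0])]
# tray handle and plate from w2, using local pose
m=(np.hypot(q[:,0]-480,q[:,1]+15)<50)&(q[:,2]>20)&(q[:,2]<34); print("handle w2",m.sum(),rect(q[m]),"z",np.percentile(q[m,2],[10,50,90]))
for k,pp in dict(w2=q,top=p).items():
    s=pp[(pp[:,0]>490)&(pp[:,0]<630)&(abs(pp[:,1]+14)<75)&(pp[:,2]>2.)&(pp[:,2]<14)]
    # keep main blob
    g=np.zeros((300,300),np.uint8); ij=((s[:,:2]-[420,-160])).astype(int); g[ij[:,0],ij[:,1]]=1
    g=cv2.morphologyEx(g,cv2.MORPH_CLOSE,np.ones((7,7))); g=cv2.morphologyEx(g,cv2.MORPH_OPEN,np.ones((15,15)))
    n,l,st,c=cv2.connectedComponentsWithStats(g); b=1+np.argmax(st[1:,4]); s=s[l[ij[:,0],ij[:,1]]==b]
    print(k,"tray",rect(s),len(s),"z",np.percentile(s[:,2],[10,50,90]))
go(480,-15,100,-90)
E
```

```text
jar [465.  273.3  57.4  47.6  37.4] [465.  273.2  57.3  47.7  37.3]
jar [471.7 266.   56.2  26.   35. ]
handle w2 229 [480.9 -13.6  59.3  14.5   1.5] z [24.2 28.6 29.8]
w2 tray [559.5 -15.8 110.   99.4  89.2] 2512 z [2.7 4.2 6.3]
top tray [558.2 -15.9 110.2 102.7  89. ] 1645 z [3.  5.1 8. ]
t 9.60 tcp [467.3 277.5 225.9] head 36.91 tilt [0. 0.] shift units [-2.4 -1.7  1.2] turn units 2.820 F [ 0.4  0.4 -0.4] w 87.7 q [ 0.5  0.3  1.8  0.   1.1 -0.1]
```

View pics/s3.png

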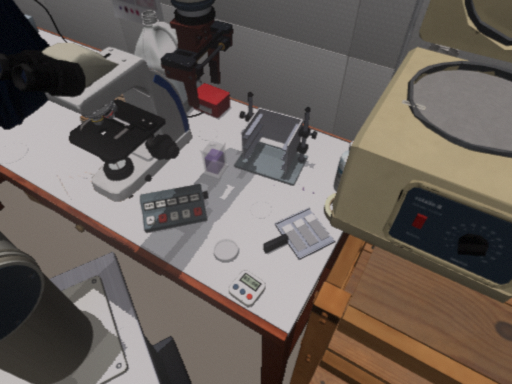

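The jar stands upright at (214,158) in the scene picture, left of the strip, and the rest is untouched. Next I'll go to the tray handle.

Call:
jog_arm:
  commands:
    - [1,[-0.17,-0.11,0],[0,0,0]]
    - [1,[-0.38,-0.23,0],[0,0,0]]
    - [1,[-0.38,-0.24,0],[0,0,0]]
    - [1,[-0.38,-0.24,0],[0,0,0]]
    - [1,[-0.38,-0.24,0],[0,0,0]]
    - [1,[-0.38,-0.24,0],[0,0,0]]
    - [1,[-0.38,-0.24,0],[0,0,0.19]]
    - [1,[0,0,0],[0,0,0.19]]
    - [1,[0,0,0],[0,0,0.19]]
    - [1,[0,0,0],[0,0,0.19]]

```text
t: 10.6
ee_pos: [487.7, -13.2, 219.4]
orientation: [-2.176, -2.264, 0.001]
ft_force: [0.5, 1.0, -0.2]
width: 87.8
grasp_force: 0.0
```

Call:
jog_arm:
  commands:
    - [1,[0,0,0],[0,0,0.19]]
    - [1,[0,0,0],[0,0,0.19]]
    - [1,[0,0,0],[0,0,0.19]]
    - [1,[0,0,0],[0,0,0.19]]
    - [1,[0,0,0],[0,0,0.19]]
    - [1,[0,0,0],[0,0,0.19]]
    - [1,[0,0,0],[0,0,0.19]]
    - [1,[0,0,0],[0,0,0.19]]
    - [1,[0,0,0],[0,0,0.19]]
    - [1,[0,0,0],[0,0,0.19]]

```text
t: 11.6
ee_pos: [487.7, -12.6, 219.5]
orientation: [-3.136, -0.188, 0.002]
ft_force: [0.1, -0.3, 0.2]
width: 87.6
grasp_force: 0.0
```

Call:
jog_arm:
  commands:
    - [1,[0,0,0],[0,0,0.19]]
    - [1,[0,0,0],[0,0,0]]
    - [1,[0,0,0],[0,0,0]]

```text
t: 11.9
ee_pos: [487.9, -12.6, 219.8]
orientation: [-3.141, 0.031, 0.001]
ft_force: [-0.1, -0.3, -0.6]
width: 87.9
grasp_force: 0.0
```

```bash
python3 - <<'E'
from h import *
np.set_printoptions(precision=1,suppress=True)
def rect(s): 
    c,wh,a=cv2.minAreaRect(s[:,:2].astype(np.float32)); return np.round([*c,*wh,a],2)
im,P,d=cloud("wrist"); cv2.imwrite("pics/w4.png",im); q=P.reshape(-1,3);q=q[np.isfinite(q[:,0])]
s=q[(q[:,0]>495)&(q[:,0]<630)&(abs(q[:,1]+14)<75)&(q[:,2]>2.)&(q[:,2]<14)]
g=np.zeros((300,300),np.uint8); ij=((s[:,:2]-[420,-160])).astype(int); g[ij[:,0],ij[:,1]]=1
g=cv2.morphologyEx(g,cv2.MORPH_CLOSE,np.ones((7,7))); g=cv2.morphologyEx(g,cv2.MORPH_OPEN,np.ones((15,15)))
n,l,st,c=cv2.connectedComponentsWithStats(g); b=1+np.argmax(st[1:,4]); s=s[l[ij[:,0],ij[:,1]]==b]
print("tray",rect(s),len(s))
m=(np.hypot(q[:,0]-480,q[:,1]+15)<50)&(q[:,2]>20)&(q[:,2]<34); print("handle",m.sum(),rect(q[m]) if m.sum()>3 else "")
for i in range(3):
    go(491.5,-14.3,5,-91.2); get_image("top")
E
```

```text
tray [559.6 -16.3 110.   98.9  88.8] 5289
handle 411 [481.3 -15.1  13.2  59.7  88.7]
t 11.95 tcp [488.  -12.6 219.9] head -91.14 tilt [-0.  0.] shift units [0.  0.  2.1] turn units 0.001 F [0.2 0.2 0.5] w 88.1 q [-0.1  0.2  1.9 -0.   1.   1.5]
t 12.00 tcp [488.1 -12.6 220.1] head -91.18 tilt [-0.  0.] shift units [0.  0.  2.1] turn units 0.001 F [ 0.1 -0.1  0. ] w 87.7 q [-0.1  0.2  1.9  0.   1.   1.5]
t 12.05 tcp [488.1 -12.6 220.2] head -91.21 tilt [-0.  0.] shift units [0.  0.  2.2] turn units -0.000 F [ 0.2 -1.1 -0.1] w 87.7 q [-0.1  0.2  1.9  0.   1.   1.5]
```

View pics/w4.png

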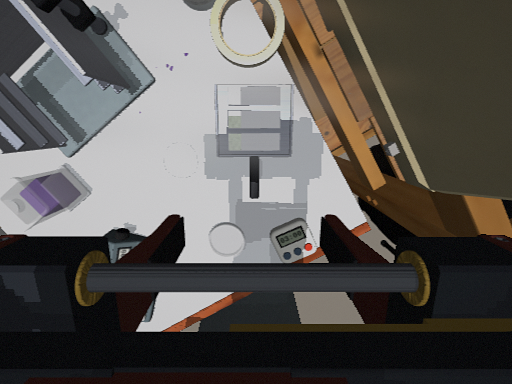

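The wrist picture shows the tray at (254,120) and the handle at (254,178), aligned with the tool. I'll descend and grip.

Call:
jog_arm:
  commands:
    - [1,[0.035,0.022,0.25],[0,0,0]]
    - [1,[0,0,0.4],[0,0,0]]
    - [1,[0,0,0.4],[0,0,0]]
    - [1,[0,0,0.4],[0,0,0]]
    - [1,[0,0,0.4],[0,0,0]]
    - [1,[0,0,0.2],[0,0,0]]
    - [1,[0,0,0.1],[0,0,0]]
    - [1,[0,0,0],[0,0,0]]
    - [1,[0,0,0],[0,0,0]]

```text
t: 13.0
ee_pos: [492.4, -14.9, 6.1]
orientation: [3.141, -0.036, 0.002]
ft_force: [-0.3, -0.2, 0.1]
width: 87.7
grasp_force: 0.0
```

Call:
jog_arm:
  commands:
    - [-1,[0,0,0],[0,0,0]]
    - [-1,[0,0,0],[0,0,0]]
    - [-1,[0,0,0],[0,0,0]]
    - [-1,[0,0,0],[0,0,0]]
    - [-1,[0,0,0],[0,0,0]]
    - [-1,[0,0,0],[0,0,0]]
    - [-1,[0,0,0],[0,0,0]]
    - [-1,[0,0,0],[0,0,0]]
    - [-1,[0,0,0],[0,0,0]]
    - [-1,[0,0,0],[0,0,0]]

```text
t: 14.0
ee_pos: [491.7, -14.9, 5.3]
orientation: [3.141, -0.037, -0.0]
ft_force: [0.0, -0.8, -0.5]
width: 13.7
grasp_force: 30.0
```

```bash
python3 -c "
from h import *
go(491.6,-14.8,5,-91.2)"
```

```text
t 14.00 tcp [491.7 -14.9   5.3] head -91.35 tilt [-0.0001 -0.    ] shift units [-0.001 -0.001  0.003] turn units -0.003 F [ 0.  -0.8 -0.5] w 13.7 q [-0.05  0.56  2.02 -0.    0.56  1.54]
```

Call:
jog_arm:
  commands:
    - [-1,[0,0,-0.1],[0,0,0]]
    - [-1,[0,0,-0.2],[0,0,0]]
    - [-1,[0,0,-0.3],[0,0,0]]
    - [-1,[0,0,-0.3],[0,0,0]]
    - [-1,[0,0,-0.1],[0,0,0]]
    - [-1,[0,0,0],[0,0,0]]
    - [-1,[0,0,0],[0,0,0]]
    - [-1,[0,0,0],[0,0,0]]

```text
t: 14.8
ee_pos: [490.5, -14.8, 104.0]
orientation: [-3.141, 0.037, 0.004]
ft_force: [-0.1, 0.0, -2.8]
width: 13.0
grasp_force: 30.0
```

```bash
cat >> h.py <<'E'
def traypose(show=None):
    """tray plate in tool frame from the wrist camera"""
    ob=get_obs(); d=get_image("wrist"); z=d["z_map"]; K=np.array(d["intrinsics"]); M=np.array(d["mount"])
    v,u=np.mgrid[:z.shape[0],:z.shape[1]]
    P=np.stack([(u-K[0,2])*z/K[0,0],(v-K[1,2])*z/K[1,1],z],-1)@M[:3,:3].T+M[:3,3]
    if show: cv2.imwrite(show,d["image"])
    q=P[z>0]; s=q[(q[:,0]>10)&(q[:,0]<145)&(abs(q[:,1])<75)&(abs(q[:,2])<30)]
    c,wh,a=cv2.minAreaRect(s[:,:2].astype(np.float32))
    i=s[(abs(s[:,1])<40)&(s[:,0]>30)&(s[:,0]<110)]; A=np.c_[i[:,0],i[:,1],np.ones(len(i))]
    k=np.linalg.lstsq(A,i[:,2],rcond=None)[0]
    print("tray in tool: c",np.round(c,1),"wh",np.round(wh,1),"ang %.2f"%a,"n",len(s),"plane slope deg x,y",np.degrees(k[:2]).round(2),"z at 18,68,118:",(k[0]*np.array([18,68,118])+k[2]).round(1))
E
python3 -c "
from h import *
traypose('pics/w5.png')
go(491.6,-14.8,105,-53)"
```

```text
tray in tool: c [63.9 -0.1] wh [110.4 107.8] ang 89.91 n 25843 plane slope deg x,y [1.82 0.3 ] z at 18,68,118: [1.7 3.3 4.9]
t 14.85 tcp [490.6 -14.8 104. ] head -91.35 tilt [-0.0027  0.0002] shift units [ 0.01 -0.   -0.01] turn units -0.852 F [ 0.1  0.1 -3. ] w 12.8 q [-0.05  0.38  1.99  0.    0.78  1.54]
```

View pics/w5.png

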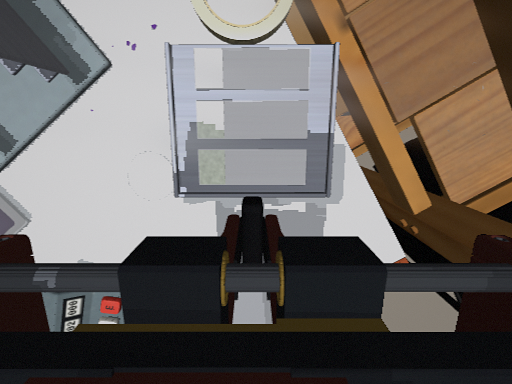

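The wrist picture shows the tray held squarely at (252,118), drooping about 1.8° at the nose. I'll turn to the rack's heading, move in front of the mouth and then take out the droop.

Call:
jog_arm:
  commands:
    - [-1,[0,0,0],[0,0,-0.09]]
    - [-1,[0,0,0],[0,0,-0.17]]
    - [-1,[0,0,0],[0,0,-0.17]]
    - [-1,[0,0,0],[0,0,-0.17]]
    - [-1,[0,0,0],[0,0,-0.17]]
    - [-1,[0,0,0],[0,0,-0.08]]
    - [-1,[0.05,-0.15,0],[0,0,0]]
    - [-1,[0.1,-0.25,0],[0,0,0]]
    - [-1,[0.1,-0.3,0],[0,0,0]]
    - [-1,[0.1,-0.3,0],[0,0,0]]

```text
t: 15.85
ee_pos: [458.6, 86.7, 104.3]
orientation: [-2.98, -0.993, 0.003]
ft_force: [0.3, 0.2, -3.5]
width: 13.2
grasp_force: 30.0
```

Call:
jog_arm:
  commands:
    - [-1,[0.08,-0.18,0],[0,0,0]]
    - [-1,[0,0,0.07],[0,0.035,0]]
    - [-1,[0,0,0],[0,0,0]]
    - [-1,[0,0,0],[0,0,0]]
    - [-1,[0,0,0],[0,0,0]]

```text
t: 16.35
ee_pos: [455.4, 104.9, 98.2]
orientation: [-2.972, -0.99, -0.04]
ft_force: [-0.1, -0.1, -2.4]
width: 13.3
grasp_force: 30.0
```

```bash
cat >> h.py <<'E'
def rk(p):
    a=np.radians(37.05); d=np.array(p)[...,:2]-[611.1,224.1]
    return np.stack([d[...,0]*np.cos(a)+d[...,1]*np.sin(a),-d[...,0]*np.sin(a)+d[...,1]*np.cos(a)],-1)
E
python3 - <<'E'
from h import *
np.set_printoptions(precision=2,suppress=True)
es=[]
for i in range(2):
    traypose('pics/w6.png'); go(454.3,105.7,97,-52.95); es.append(get_obs()["ee_pos"])
print("tcp in rack",rk(np.mean(es,0)))
im,P,d=cloud("wrist"); q=P.reshape(-1,3); q=q[np.isfinite(q[:,0])]; X=np.c_[rk(q),q[:,2]]
t=X[(X[:,0]>-175)&(X[:,0]<-60)&(abs(X[:,1])<75)&(X[:,2]>70)&(X[:,2]<120)]
c,wh,a=cv2.minAreaRect(t[:,:2].astype(np.float32)); print("tray in rack",np.array(c),np.array(wh),a,np.percentile(t[:,2],[2,50,98]))
for s in (1,-1):
    e=t[(t[:,1]*s>50)]; print("lip",s,np.percentile(e[:,1],[1,50,99]),np.percentile(e[:,2],[2,50,98]))
    r=X[(abs(X[:,1]*s-59)<5)&(X[:,2]>124)&(X[:,2]<136)&(abs(X[:,0])<55)]; print("rim",s,len(r),np.percentile(r[:,1],[2,50,98]) if len(r) else "", r[:,0].min() if len(r) else "",np.median(r[:,2]) if len(r) else "")
    u=X[(abs(X[:,1]*s-51)<6)&(X[:,2]>110)&(X[:,2]<120)&(abs(X[:,0])<55)]; print("upper runner",s,len(u),np.median(u[:,2]) if len(u) else "",np.percentile(u[:,1],[2,98]) if len(u) else "")
E
```

```text
tray in tool: c [77.5 -1.6] wh [123.8 135. ] ang 90.00 n 26360 plane slope deg x,y [1.81 0.24] z at 18,68,118: [1.7 3.3 4.9]
t 16.40 tcp [455.5 104.9  98.3] head -53.14 tilt [0.02 0.02] shift units [-0.01 -0.01  0.01] turn units -0.004 F [-0.  -1.1 -1.8] w 13.0 q [0.19 0.35 2.06 0.02 0.71 1.11]
tray in tool: c [77.5 -1.6] wh [123.5 135. ] ang 90.00 n 26359 plane slope deg x,y [1.79 0.22] z at 18,68,118: [1.7 3.3 4.9]
t 16.45 tcp [455.6 105.   98.4] head -53.14 tilt [0.02 0.02] shift units [-0.01 -0.01  0.01] turn units -0.004 F [-0.7 -0.  -2.1] w 13.0 q [0.19 0.35 2.06 0.02 0.71 1.11]
tcp in rack [-195.93   -1.38]
tray in rack [-126.61   -1.79] [110.33  96.86] 89.94490814208984 [ 94.65  96.81 100.88]
lip 1 [50.02 50.86 53.11] [ 94.86 100.24 101.81]
rim 1 0   
upper runner 1 0  
lip -1 [-56.62 -53.65 -50.07] [ 94.65  97.15 101.74]
rim -1 0   
upper runner -1 0
```

View pics/w6.png

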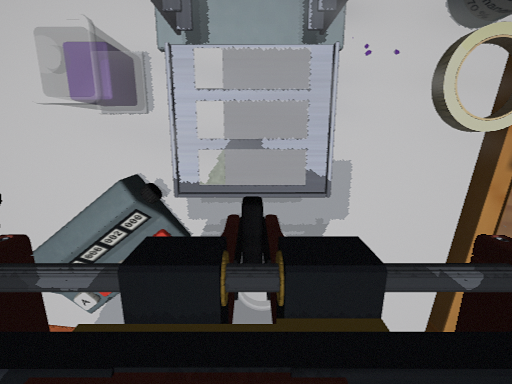

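The tray is level, about 10 mm above the middle runners, and 1.7 mm to the right of the middle line. In this picture the rack mouth is at (180..325, 0..40). I'll correct the sideways error and enter.

Call:
jog_arm:
  commands:
    - [-1,[0,-0.017,0],[0,0,-0.004]]
    - [-1,[0.1,0,0.003],[0,0,0]]
    - [-1,[0.15,0,0.004],[0,0,0]]
    - [-1,[0.15,0,0.004],[0,0,0]]
    - [-1,[0.15,0,0.004],[0,0,0]]
    - [-1,[0.1,0,0.003],[0,0,0]]
    - [-1,[0,0,0],[0,0,0]]
    - [-1,[0,0,0],[0,0,0]]

```text
t: 17.3
ee_pos: [505.7, 145.9, 98.0]
orientation: [-2.97, -0.997, -0.039]
ft_force: [-0.1, 0.7, -1.7]
width: 13.5
grasp_force: 30.0
```

```bash
cat >> h.py <<'E'
def st():
    es=[]
    for i in range(2): es.append(get_obs()); get_image("wrist")
    e=np.mean([o["ee_pos"] for o in es],0); print("tcp rack",rk(e).round(2),"z %.1f"%e[2],"F",[o["ft_force"].round(1) for o in es],"M",es[0]["moment"].round(2),"t",es[-1]["t"])
E
python3 - <<'E'
from h import *
np.set_printoptions(precision=2,suppress=True)
st()
im,P,d=cloud("wrist"); cv2.imwrite("pics/w7.png",im); q=P.reshape(-1,3); q=q[np.isfinite(q[:,0])]; X=np.c_[rk(q),q[:,2]]
t=X[(X[:,0]>-110)&(X[:,0]<-60)&(abs(X[:,1])<62)&(X[:,2]>88)&(X[:,2]<108)]
print("tray edges y",np.percentile(t[:,1],[.5,99.5]),"z",np.percentile(t[:,2],[2,50,98]))
for s in (1,-1):
    r=X[(abs(X[:,1]*s-59)<6)&(X[:,2]>124)&(X[:,2]<136)&(abs(X[:,0])<58)]; print("rim",s,len(r),np.percentile(r[:,1],[2,50,98]) if len(r) else "", r[:,0].min() if len(r) else "",np.median(r[:,2]) if len(r) else "")
    u=X[(abs(X[:,1]*s-51)<6)&(X[:,2]>110)&(X[:,2]<120)&(abs(X[:,0])<55)]; print("upper runner",s,len(u),np.median(u[:,2]) if len(u) else "",np.percentile(u[:,1],[2,98]) if len(u) else "")
E
```

```text
tcp rack [-131.45    1.13] z 98.0 F [array([-0.1,  0.7, -1.7]), array([-0.4, -1.3, -2.9])] M [-0.12  0.31 -0.02] t 17.35
tray edges y [-53.24  55.16] z [ 94.46  96.51 100.54]
rim 1 1232 [57.26 58.31 61.35] -53.785432430255184 130.71693013000703
upper runner 1 2204 115.40474955053956 [45.6  56.73]
rim -1 1251 [-61.94 -58.81 -57.88] -53.9325926192881 130.7861535220026
upper runner -1 2120 115.42686707185968 [-56.8  -46.18]
```

View pics/w7.png

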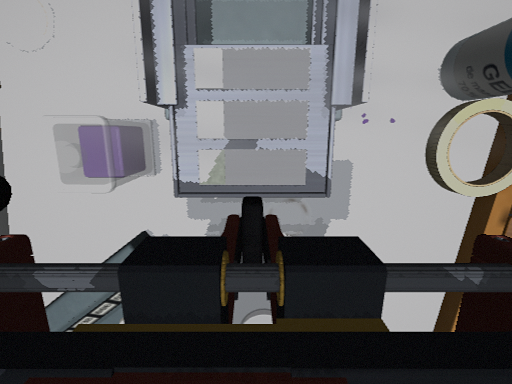

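Entry is clean: the tray sits between the panels (edges at px 172 and 333, mouth line at row 105). I'll centre it by 1 mm and go on to about 5 mm short of home.

Call:
jog_arm:
  commands:
    - [-1,[0.05,0.011,0.001],[0,0,0]]
    - [-1,[0.12,0,0.003],[0,0,0]]
    - [-1,[0.15,0,0.004],[0,0,0]]
    - [-1,[0.15,0,0.004],[0,0,0]]
    - [-1,[0.1,0,0.003],[0,0,0]]
    - [-1,[0,0,0],[0,0,0]]
    - [-1,[0,0,0],[0,0,0]]

```text
t: 18.15
ee_pos: [551.9, 179.3, 98.1]
orientation: [-2.97, -0.997, -0.04]
ft_force: [-0.8, 0.6, -2.6]
width: 13.3
grasp_force: 30.0
```

```bash
python3 -c "
from h import *
st()"
```

```text
tcp rack [-7.441e+01 -6.000e-02] z 98.1 F [array([-0.8,  0.6, -2.6]), array([ 0. , -0.1, -1.9])] M [-0.17  0.24 -0.03] t 18.2
```

Call:
jog_arm:
  commands:
    - [-1,[0,0,0.03],[0,0,0]]
    - [-1,[0,0,0.03],[0,0,0]]
    - [-1,[0,0,0.02],[0,0,0]]
    - [-1,[0,0,0.01],[0,0,0]]
    - [-1,[0,0,0],[0,0,0]]

```text
t: 18.75
ee_pos: [552.3, 179.5, 89.2]
orientation: [-2.97, -0.996, -0.04]
ft_force: [0.9, 0.4, -3.0]
width: 13.2
grasp_force: 30.0
```

Call:
jog_arm:
  commands:
    - [-1,[0,0,0.01],[0,0,0]]
    - [-1,[0,0,0],[0,0,0]]

```text
t: 18.95
ee_pos: [552.4, 179.5, 88.4]
orientation: [-2.97, -0.996, -0.041]
ft_force: [-0.7, -0.4, -1.7]
width: 12.9
grasp_force: 30.0
```

```bash
python3 -c "
from h import *
st();traypose()"
```

```text
tcp rack [-73.67  -0.23] z 88.4 F [array([-0.7, -0.4, -1.7]), array([-0.1, -0.1, -3.5])] M [-0.11  0.21 -0.01] t 19.0
tray in tool: c [67.8 -0.1] wh [115.5 150. ] ang 0.11 n 42631 plane slope deg x,y [1.81 0.26] z at 18,68,118: [1.8 3.3 4.9]
```

Call:
jog_arm:
  commands:
    - [-1,[0,0,0.007],[0,0,0]]
    - [-1,[0,0,0],[0,0,0]]

```text
t: 19.3
ee_pos: [552.6, 179.6, 87.8]
orientation: [-2.97, -0.996, -0.041]
ft_force: [0.3, 0.2, -1.2]
width: 13.0
grasp_force: 30.0
```

Call:
jog_arm:
  commands:
    - [-1,[0,0,0.007],[0,0,0]]
    - [-1,[0,0,0],[0,0,0]]

```text
t: 19.5
ee_pos: [552.4, 179.4, 87.4]
orientation: [-2.97, -0.996, -0.041]
ft_force: [-2.2, -1.0, 4.1]
width: 13.1
grasp_force: 30.0
```

```bash
python3 -c "
from h import *
st();traypose()"
```

```text
tcp rack [-73.77  -0.27] z 87.4 F [array([-2.2, -1. ,  4.1]), array([-2.6, -2.1,  4.3])] M [-0.41  0.69  0.03] t 19.55
tray in tool: c [67.9 -0. ] wh [115.8 149.9] ang 0.00 n 42647 plane slope deg x,y [0.83 0.24] z at 18,68,118: [1.4 2.1 2.8]
```

Call:
jog_arm:
  commands:
    - [-1,[0.02,0,0],[0,0,0]]
    - [-1,[0.02,0,0],[0,0,0]]
    - [-1,[0.01,0,0],[0,0,0]]
    - [-1,[0,0,0],[0,0,0]]

```text
t: 20.05
ee_pos: [556.6, 182.5, 87.5]
orientation: [-2.97, -0.996, -0.041]
ft_force: [-2.4, -1.1, 4.5]
width: 13.2
grasp_force: 30.0
```

```bash
python3 -c "
from h import *
st();traypose()"
```

```text
tcp rack [-68.59  -0.32] z 87.5 F [array([-2.4, -1.1,  4.5]), array([-2. , -2.1,  4.8])] M [-0.41  0.65  0.02] t 20.1
tray in tool: c [65.3  0. ] wh [150.  110.6] ang 89.94 n 40343 plane slope deg x,y [0.92 0.24] z at 18,68,118: [1.4 2.2 3. ]
```

Call:
jog_arm:
  commands:
    - [-1,[0.01,0,0],[0,0,0]]
    - [-1,[0,0,0],[0,0,0]]

```text
t: 20.4
ee_pos: [557.2, 183.0, 87.5]
orientation: [-2.97, -0.996, -0.041]
ft_force: [-2.5, -2.9, 6.6]
width: 13.2
grasp_force: 30.0
```

Call:
jog_arm:
  commands:
    - [-1,[0.007,0,0],[0,0,0]]
    - [-1,[0,0,0],[0,0,0]]

```text
t: 20.6
ee_pos: [557.4, 183.2, 87.5]
orientation: [-2.97, -0.996, -0.039]
ft_force: [-3.6, -3.6, 7.6]
width: 13.0
grasp_force: 30.0
```

Call:
jog_arm:
  commands:
    - [-1,[0.007,0,0],[0,0,0]]
    - [-1,[0,0,0],[0,0,0]]

```text
t: 20.8
ee_pos: [557.4, 183.2, 87.5]
orientation: [-2.971, -0.997, -0.037]
ft_force: [-6.1, -5.5, 8.7]
width: 13.0
grasp_force: 30.0
```

Call:
jog_arm:
  commands:
    - [-1,[0.007,0,0],[0,0,0]]
    - [-1,[0,0,0],[0,0,0]]

```text
t: 21.0
ee_pos: [557.4, 183.2, 87.4]
orientation: [-2.971, -0.997, -0.035]
ft_force: [-7.2, -6.1, 10.1]
width: 13.2
grasp_force: 30.0
```

```bash
python3 -c "
from h import *
st();traypose()"
```

```text
tcp rack [-67.48  -0.22] z 87.4 F [array([-7.2, -6.1, 10.1]), array([-7.3, -7. , 10.8])] M [-1.28  1.49 -0.03] t 21.05
tray in tool: c [64.5 -0.1] wh [109.1 150. ] ang 0.09 n 39797 plane slope deg x,y [0.77 0.21] z at 18,68,118: [1.3 2.  2.7]
```

Contact with the back plate is confirmed: the position stalls at rack x = -67.5 while the force rises. I'll relieve the pressure and release.

Call:
jog_arm:
  commands:
    - [-1,[-0.015,0,-0.003],[0,0,0]]
    - [-1,[0,0,0],[0,0,0]]
    - [-0.5,[0,0,0],[0,0,0]]
    - [-0.3,[0,0,0],[0,0,0]]
    - [-0.3,[0,0,0],[0,0,0]]
    - [-0.3,[0,0,0],[0,0,0]]
    - [-0.3,[0,0,0],[0,0,0]]

```text
t: 21.85
ee_pos: [557.9, 183.7, 87.5]
orientation: [-2.97, -0.996, -0.041]
ft_force: [0.7, -0.2, 0.1]
width: 30.7
grasp_force: 0.0
```

```bash
python3 -c "
from h import *
st();traypose('pics/w8.png');go(557,183,200,-53)"
```

```text
tcp rack [-66.86  -0.21] z 87.5 F [array([ 0.7, -0.2,  0.1]), array([ 0.1, -0.3,  0.2])] M [-0.02  0.09  0.01] t 21.9
tray in tool: c [64.5  0. ] wh [149.9 108.8] ang 89.99 n 39779 plane slope deg x,y [1.52 0.24] z at 18,68,118: [1.4 2.7 4. ]
t 22.00 tcp [557.8 183.6  87.5] head -52.92 tilt [0.022  0.0165] shift units [ 0.021  0.    -1.125] turn units 0.002 F [ 0.4  0.1 -0.2] w 30.7 q [0.29 0.51 1.81 0.01 0.8  1.21]
```

View pics/w8.png

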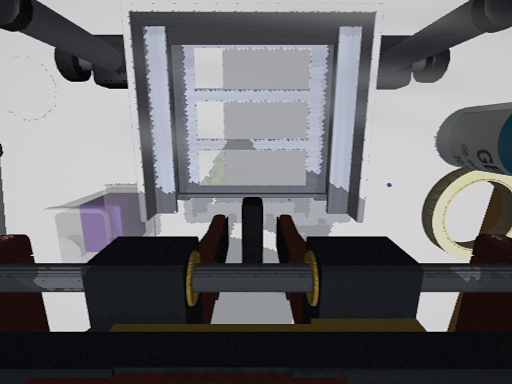

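Released: in the picture the handle (253,228) stands free between the fingers and the tray lies flat in the rack. I'll withdraw upwards and back, then verify.

Call:
jog_arm:
  commands:
    - [-0.3,[0,0,-0.1],[0,0,0]]
    - [-0.3,[0,0,-0.25],[0,0,0]]
    - [-0.3,[0,0,-0.35],[0,0,0]]
    - [-0.3,[0,0,-0.4],[0,0,0]]
    - [-0.3,[0,0,-0.4],[0,-0.035,0]]
    - [-0.3,[-0.3,0,-0.2],[0,0,0]]
    - [-0.3,[-0.4,0,0],[0,0,0]]
    - [-0.3,[-0.2,0,0],[0,0,0]]
    - [-0.3,[0,0,0],[0,0,0]]
    - [-0.3,[0,0,0],[0,0,0]]

```text
t: 23.0
ee_pos: [483.3, 126.9, 258.4]
orientation: [2.979, 0.998, 0.003]
ft_force: [-0.2, 0.8, -0.5]
width: 30.4
grasp_force: 0.0
```

```bash
python3 - <<'E'
from h import *
np.set_printoptions(precision=1,suppress=True)
def rect(s): 
    c,wh,a=cv2.minAreaRect(s[:,:2].astype(np.float32)); return np.round([*c,*wh,a],2)
st()
ims=[]
for k in ["wrist","scene"]:
    im,P,d=cloud(k); ims.append(im); q=P.reshape(-1,3); q=q[np.isfinite(q[:,0])]; X=np.c_[rk(q),q[:,2]]
    h=X[(X[:,0]>-125)&(X[:,0]<-56)&(abs(X[:,1])<15)&(X[:,2]>95)&(X[:,2]<120)]; print(k,"handle",len(h),"x",np.percentile(h[:,0],[1,99]) if len(h) else "","y",np.median(h[:,1]),"z top",np.percentile(h[:,2],[50,95]))
    for x0 in (-45,-25,0,25,40):
        s=X[(abs(X[:,0]-x0)<5)&(abs(X[:,1])<38)&(X[:,2]>70)&(X[:,2]<110)]; print("  x",x0,len(s),np.median(s[:,2]) if len(s) else "")
    j=X[(abs(X[:,1]-128)<50)&(abs(X[:,0]+87)<50)&(X[:,2]>84)&(X[:,2]<112)]; print(k,"jar in rack",rect(j) if len(j)>5 else "", j[:,2].max() if len(j) else "")
    if k=="scene":
        for n,c in dict(dish=(376,31),timer=(374,-75)).items():
            m=(np.hypot(q[:,0]-c[0],q[:,1]-c[1])<50)&(q[:,2]>6); print(n,rect(q[m]))
cv2.imwrite("pics/end.png",cv2.resize(np.hstack(ims),(800,300)))
E
```

```text
tcp rack [-160.3   -0.5] z 258.3 F [array([-0.2,  0.8, -0.5]), array([-0. ,  0.1,  0.5])] M [-0.1  0.1 -0.1] t 23.05
wrist handle 553 x [-108.6  -56.1] y -0.01654866463104554 z top [111.1 112.5]
  x -45 505 86.30487089534984
  x -25 540 87.03768958103285
  x 0 583 87.00848352221846
  x 25 643 86.6584635896537
  x 40 636 87.03803552009215
wrist jar in rack [-85.8 128.1  48.3  55.4  90. ] 104.5258872298127
scene handle 145 x [-110.2  -57.9] y -4.491723932176164 z top [110.8 113.8]
  x -45 55 86.90286326816545
  x -25 77 87.79598218164836
  x 0 74 87.48779982693918
  x 25 81 87.33349226736539
  x 40 77 87.70387427507058
scene jar in rack [-87.4 127.2  48.3  57.5  89.5] 105.93541469154673
dish [376.2  30.7  60.5  57.3  62.4]
timer [374.  -76.8  62.6  62.2  24.4]
```

View pics/end.png

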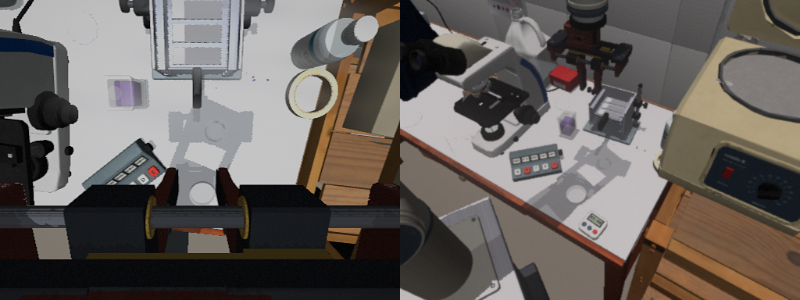

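The tray lies flat and centred on the middle runners, with its origin within about 1 mm of home. The jar stands upright at rack y = +128, outside the strip, and the dish and timer have not moved. I'll hand it in.

```bash
python3 -c "
from h import *
print(close_job())"
```

```text
the job is handed in; nothing more can be done
None
```

The job is handed in at about 23 s: the jar stands upright clear on the left of the strip, the tray is fully home on the middle runners and released, and the dish and timer were not touched.

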